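# Press a filter plunger home in its vial

## Robot

A 6-joint arm with a two-finger parallel gripper is mounted at the origin on the work surface. World frame = base frame: x ahead of the robot, y to its left, z up, the work surface at z = 0. Lengths are in m, angles in rad, forces in N, time in s.
With the tool pointing down it reaches from about 0.375 to 0.975 m from the base axis. Payload 3.8 kg.
Tool frame: the origin (TCP) lies on the centre line of the jaws, within the pads' length; the fingertips stand 8 mm ahead of it and the grasp point (between the pads) lies 11 mm behind it; z points along the fingers, y is the direction in which the jaws open and shut (so a half turn about z gives the same grasp; the last joint's range is limited). The gripper opens to 88 mm and grips with 3 to 60 N. Pads are 18 mm wide; open, the fingers measure 123 mm over their backs; the gripper's body (75 mm by 187 mm) begins 45 mm behind the grasp point.
Start: joints at [-1.274, 0.264, 1.604, -0, 1.274, -0.037], TCP at [0.221, -0.638, 0.247] pointing down, gripper open.
Joint ranges: [-2.63, 2.63], [-0.94, 2.18], [0.31, 2.57], [-1.31, 4.45], [0, 2.66], [-2.55, 2.55]. Speed limits (rad/s): [2.57, 2.57, 3.14, 3.14, 3.14, 3.14].

## Interface

Orientations are given as [roll, pitch, yaw] about the fixed x, y, z axes, in that order (R = Rz(yaw) Ry(pitch) Rx(roll)).
In Python, from workcell import telemetry, capture, env gives the robot as it stands. The module is installed in compiled form; this text tells all that it offers.
- The arm moves only by the tool apply_moves, never from a script. Its argument "rows" is a list of rows, each a list of 3 entries, a list of its own where there are three numbers: the opening, from 0 (shut) to 1 (fully open), then the shift along the world's x, y, z in m, then the turn about the world's z in degrees. In form: [[gripper, [tx, ty, tz], twist], ...]. A call has 1 to 12 rows; each row is the pose to reach, as a shift and turn from the pose commanded when the call began; what a row does not reach only later rows make up. A row lasts 1/10 s, in which the tool goes at most 50 mm and 8.59 degrees, less where a joint would pass 70% of its speed; a pose out of reach is approached as far as the arm can. A call with a gripper value outside its range is refused whole. The fingers move at their own pace and stop on an object; "force" is the grip in N (left out, the last holds). Time passes only in rows, so rows that repeat a pose let the fingers close. It gives the time, the measured TCP pose, the force and the opening at its end, in the units of the state.
- telemetry.sense(): the state, without advancing time (a new reading comes with each control period).
- capture(name): name is "scene" or "top"; returns a dict with "color" (420x560x3 uint8, red, green, blue), "depth" (420x560 float32, m along the optical axis (not along the pixel's ray), 0 where there is no reading), "fx", "fy", "cx", "cy" (pixels), "rvec" (rotation vector, rad) and "tvec" (3), from world to camera coordinates, as OpenCV has them. Camera axes: x right, y down, z forward; pixel columns grow to the right and rows downward; lengths in m; the calibration is good to about 2 mm. A picture is of the moment at which its call begins.
- env.finish_job(): hands the job in, once; it reports no verdict.
The state is a dict: "time": time; "joints": joint angles; "qvel": joint speeds; "joint_torque": joint torques, N m; "ee_pos": TCP position; "eef_rot": TCP orientation; "contact_force": force on the tool from outside, world axes, zero at the start; "wrist_torque": the same for the moment, N m; "width": opening from 0.0 (shut) to 1.0 (fully open).
Only numpy, scipy, OpenCV 4.12 (cv2) and the standard library are available. Lean on these libraries where they do the work, as an engineer would, in place of code of your own. Each camera call takes 0.05 s, during which the arm holds its last target.

## Task

Slide the yellow guard fully off the vial, take the green-headed filter plunger out of the rack, stand it in the mouth of the glass vial and let go of it before the red plug has been pushed down. Then press on the plunger's head from above, without slamming, until it has driven the red plug all the way to the bottom, and finally throw the red lever on the control box fully over to start the shaker. Leave the orange plunger in the rack and the glassware where it is.

Things in the scene. Friction and masses are not known exactly. Their poses are not given: they have to be found in the camera images.
- stand: dark steel fixed press stand, base 130 x 130 x 20 mm; origin under its centre, z up, the guard opens to its +y. A glass vial stands upright at its centre. Two steel rails (8 mm bars, tops 128 mm above the table) run along y at x = +-32 mm from y = -45 to +98 mm, joined by a cross bar at y = +98 mm
- vial_mouth (a point): centre of the vial's open mouth, 122 mm above the table; axes as the stand. Tube 18 mm outside, bore 14.4 mm, flared to 23 mm at the mouth over the top 14 mm
- plug (a joint): red sliding plug inside the vial (m): 0 = top of plug 42 mm below the mouth, grows as it is pushed down, 0.05 = at the bottom (top of plug 92 mm below the mouth). Starts between 0 and 0.012; it resists with about 4 N of friction and stays where it is left; the plunger's own weight does not move it
- guard (a joint): yellow guard plate sliding on the rails (m): 0 = closed over the vial, 0.07 = fully open, sliding along the stand's +y; starts between 0 and 0.012; about 2 N of friction, stays where it is left. Plate 72 x 50 x 4 mm, its top 133 mm above the table; it is pushed by its upright tab
- guard_tab (a point): middle of the top edge of the guard's upright tab, 166 mm above the table; tab 45 mm wide (x), 8 mm thick (y), 33 mm tall above the plate, standing at the plate's -y edge (the plate reaches 4 mm further to -y than the tab's centre); moves with the guard
- rack: fixed blue block 70 x 170 x 60 mm with three upright holes 13.5 mm wide, 55 mm deep, in a row along its y, 55 mm apart; origin under its centre. The two plungers stand in the two end holes (either way round), the middle hole is empty
- plunger: loose filter plunger, standing upright: white rod 12 mm in diameter and 95 mm long below a green cylindrical head 26 mm in diameter and 30 mm tall; 125 mm long overall, 40 to 85 g; origin at the centre of the rod's lower end, z up along the rod. In the rack its lower end is 5 mm above the table. With the plug at the bottom the head's underside is 3 mm above the vial's mouth
- plunger_tip (a point): centre of the lower end of the green plunger's rod
- plunger_top (a point): centre of the flat top of the green plunger's head, 125 mm from the rod's lower end
- spare: orange-headed plunger, otherwise the same; standing in the rack, to be left alone; origin at the centre of the rod's lower end
- control: fixed grey control box 110 x 150 x 50 mm with a small dark screen on its front and a red lever on top; origin under its centre; its x is the direction in which the lever is thrown (towards +x)
- lever (a joint): red lever (rad): 0 = off, leaning 0.5 rad to the box's -x; 1.0 = on, leaning 0.5 rad to +x; starts between 0 and 0.12; stays where it is left, moved by about 1 N at its tip
- lever_tip (a point): centre of the red ball (26 mm in diameter) at the tip of the lever, 80 mm from its hinge, which is 72 mm above the table over the middle of the control box; so 142 mm up at either end of the throw
- amber_bottle: loose amber glass bottle with white cap, 60 mm in diameter, 130 mm tall; origin under its centre; leave alone
- beaker: loose glass beaker 70 mm in diameter, 85 mm tall; origin under its centre; leave alone
- dish: loose blue ceramic dish 90 mm in diameter, 40 mm tall; origin under its centre; leave alone
Things that resemble listed ones, but are neither listed nor needed, are in the scene too. Leave any black or pink look-alike of the plunger alone. Leave any pink look-alike of the control alone.

How it is judged:
On the way, in this order (a step that is already met when the one before it is completed fails the run):
1. the guard is slid off the vial (at least 58 of 70 mm) (value of joint guard above 0.058 m), for 0.1 s.
2. the green plunger stands in the vial, 30 mm deep or more, let go, with the plug not yet driven down (under 25 of 50 mm) (horizontal distance between plunger_tip and vial_mouth below 0.006 m and angle between plunger's own z axis and vertical below 0.15 rad and contact force between the fingers and plunger below 0.1 N and z of plunger_tip in the frame of vial_mouth below -0.03 m and value of joint plug below 0.025 m), for 0.2 s.
3. the plunger has driven the plug to the bottom (at least 46.5 of 50 mm) (horizontal distance between plunger_tip and vial_mouth below 0.006 m and angle between plunger's own z axis and vertical below 0.15 rad and value of joint plug above 0.0465 m and z of plunger_tip in the frame of vial_mouth below -0.086 m), for 0.1 s.
4. the lever is thrown over (past 0.85 of 1.0 rad) (value of joint lever above 0.85 rad), for 0.1 s.
At the end, for the whole second after the job is handed in: Green plunger released and still in the vial: tilt under 0.15 rad, tip within 6 mm of the vial's axis and 86 mm or more below its mouth; plug down 46.5 of 50 mm or more; guard open 55 of 70 mm or more; lever past 0.85 of 1.0 rad; orange plunger within 20 mm of its start (all of step 3 and contact force between the fingers and plunger below 0.1 N and value of joint guard above 0.055 m and value of joint lever above 0.85 rad and linear speed of plunger below 0.02 m/s and distance of spare from where it was at the start of the episode below 0.02 m); the robot touches nothing.
It fails at once if the plunger is rammed against the vial or stand (over 60 N) (contact force between plunger and stand above 60 N).
It fails at once if the orange plunger is pulled out or shifted (over 30 mm) (distance of spare from where it was at the start of the episode above 0.03 m).
It fails at once if the amber bottle is shifted over 30 mm or tipped (distance of amber_bottle from where it was at the start of the episode above 0.03 m or angle between amber_bottle's own z axis and vertical above 0.5 rad).
It fails at once if the beaker is shifted over 30 mm or tipped (distance of beaker from where it was at the start of the episode above 0.03 m or angle between beaker's own z axis and vertical above 0.5 rad).
It fails at once if the dish is shifted over 30 mm or tipped (distance of dish from where it was at the start of the episode above 0.03 m or angle between dish's own z axis and vertical above 0.5 rad).
It also fails if it takes over 72 s, if anything falls off the work surface, if the arm or the gripper's body presses on something with over 40 N, if the wrist force passes 120 N, or if a joint passes its speed limit or range.

## Working session

There is one attempt and no reset: what is moved stays moved. The work goes in short steps, Python scripts to look and compute and a tool call to move; the robot and the scene stay as the last step left them, time stands still between calls to the robot, and variables do not carry over. Pictures are saved under pics/ and viewed, and the job is handed in when it is done.

Besides the shell and the picture viewer there is one more tool, called after "Request:" by a JSON object that holds its "name" and its "arguments", one argument or row to a line. apply_moves: Moves the arm, as the interface text tells. Its arguments: {"type":"object","properties":{"rows":{"type":"array"},"force":{"type":"number"}},"required":["rows"]}

```bash
mkdir -p pics; cat > h.py <<'E'
import numpy as np, cv2
from workcell import telemetry, capture, env
def cam(n):
    c=capture(n); R,_=cv2.Rodrigues(np.array(c['rvec'],float)); c['R']=R; c['t']=np.array(c['tvec'],float).ravel(); return c
def pts(c):
    d=c['depth']; v,u=np.mgrid[0:d.shape[0],0:d.shape[1]]
    P=np.stack([(u-c['cx'])/c['fx']*d,(v-c['cy'])/c['fy']*d,d],-1)
    return (P-c['t'])@c['R']
def ray(c,u,v,z):
    r=np.array([(u-c['cx'])/c['fx'],(v-c['cy'])/c['fy'],1])@c['R']; o=-c['R'].T@c['t']
    return o+r*(z-o[2])/r[2]
def proj(c,p):
    q=c['R']@np.array(p)+c['t']; return q[0]/q[2]*c['fx']+c['cx'],q[1]/q[2]*c['fy']+c['cy']
def save(c,n,box=None,s=1):
    im=c['color'][...,::-1]
    if box: im=im[box[1]:box[3],box[0]:box[2]]
    if s!=1: im=cv2.resize(im,None,fx=s,fy=s,interpolation=cv2.INTER_CUBIC)
    cv2.imwrite('pics/'+n,im)
E
python3 - <<'E'
from h import *
for n in('scene','top'):
    c=cam(n); save(c,n+'1.png'); np.savez(n+'1.npz',**c); print(n,c['fx'],c['cx'],c['cy'],-c['R'].T@c['t'],c['R'][2])
print(telemetry.sense())
E
```

```text
scene 401.31891297531945 280.86016231825187 214.0684690476811 [ 1.32318026 -0.47328867  0.67814419] [-0.73026534  0.45827795 -0.50664964]
top 467.7748651439408 278.5958738541822 205.97060213028124 [0.35708373 0.01134197 1.63651697] [ 0.13266049  0.00374244 -0.99115447]
{'time': 0.1, 'joints': array([-1.27389674e+00,  2.64682801e-01,  1.60522257e+00,  4.11442877e-06,
        1.27364414e+00, -3.68899316e-02]), 'qvel': array([-8.17403133e-06, -1.36601332e-03, -3.44861170e-03, -1.06395189e-03,
       -2.86411720e-04, -9.15926229e-05]), 'joint_torque': array([ 1.00729500e-03, -5.03622043e+01, -3.58070076e+01,  7.31664570e-02,
        2.33715051e-02, -6.06189360e-05]), 'ee_pos': array([ 0.22097714, -0.63716732,  0.24551712]), 'eef_rot': array([-3.13963727e+00, -7.61011128e-05,  3.33788239e-01]), 'contact_force': array([-0.21892909,  0.05538705,  0.16003609]), 'wrist_torque': array([-0.021136  , -0.0057765 , -0.00811803]), 'width': 1.0021326629928191}
```

View pics/scene1.png

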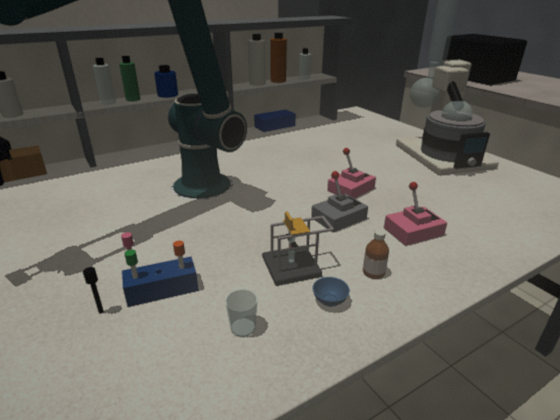

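View pics/top1.png

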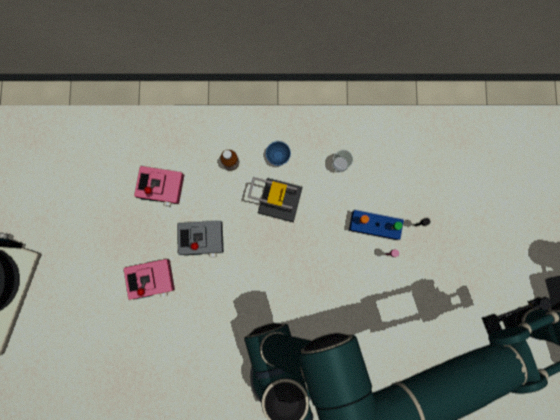

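Scene view: the rack is at about (160,280), with the green head at (131,258) and orange at (180,248). The stand is at (290,245), the grey box at (340,208), and the distractors are pink and black. The top view shows the same things. Next I'll zoom in and measure.

```bash
python3 - <<'E'
from h import *
s=dict(np.load('scene1.npz')); t=dict(np.load('top1.npz'))
a=cv2.resize(t['color'][140:270,120:440],None,fx=2.5,fy=2.5,interpolation=cv2.INTER_CUBIC)
cv2.imwrite('pics/topz.png',cv2.convertScaleAbs(a[...,::-1],alpha=1.3))
a=cv2.resize(s['color'][140:340,80:460],None,fx=2.1,fy=2.1,interpolation=cv2.INTER_CUBIC)
cv2.imwrite('pics/scz.png',cv2.convertScaleAbs(a[...,::-1],alpha=1.5))
for nm,c in(('S',s),('T',t)):
    hsv=cv2.cvtColor(c['color'],cv2.COLOR_RGB2HSV); P=pts(c)
    H,S,V=cv2.split(hsv)
    for col,m in dict(green=(H>45)&(H<80)&(S>110)&(V>50),orange=(H>5)&(H<14)&(S>150)&(V>110),yellow=(H>16)&(H<30)&(S>130)&(V>70),red=((H<4)|(H>176))&(S>150)&(V>70),blue=(H>105)&(H<125)&(S>140)&(V>40)).items():
        n,l,st,ce=cv2.connectedComponentsWithStats(m.astype(np.uint8))
        for i in range(1,n):
            if st[i,4]>12 :
                q=P[(l==i)&(c['depth']>0)]
                if len(q) and q[:,2].min()>-.05 and abs(np.median(q[:,1]))<.8 and np.median(q[:,0])>.2:
                    print(nm,col,st[i],ce[i].round(1),np.median(q,0).round(3),q.min(0).round(3),q.max(0).round(3))
E
```

```text
S green [125 250  10  15  88] [129.4 255.6] [ 0.507 -0.372  0.128] [ 0.487 -0.379  0.104] [ 0.514 -0.358  0.13 ]
S orange [174 241   9   6  43] [178.  243.4] [ 0.521 -0.26   0.129] [ 0.508 -0.271  0.127] [ 0.534 -0.25   0.131]
S yellow [284 212  26  23 298] [295.7 224.9] [0.611 0.02  0.132] [ 0.383 -0.008 -0.002] [0.641 0.176 0.167]
S blue [123 262  56  26 545] [146.3 274.3] [ 0.509 -0.341  0.059] [ 0.465 -0.4    0.055] [ 0.544 -0.271  0.062]
T green [394 222   8   8  52] [397.5 225.4] [ 0.496 -0.367  0.13 ] [ 0.485 -0.387  0.056] [ 0.506 -0.356  0.135]
T yellow [267 181  20  26 370] [276.5 193.2] [0.601 0.023 0.133] [ 0.562 -0.008  0.013] [0.662 0.058 0.174]
T red [144 187   8   7  45] [147.7 190. ] [0.608 0.439 0.151] [0.599 0.429 0.062] [0.618 0.453 0.16 ]
T red [191 243   7   7  41] [194.  245.8] [0.428 0.284 0.154] [0.419 0.276 0.145] [0.438 0.295 0.166]
T red [137 288   8   8  47] [140.4 291.4] [0.288 0.45  0.151] [0.275 0.438 0.139] [0.297 0.461 0.16 ]
T blue [271 144   5  10  18] [273.2 148.8] [0.779 0.037 0.013] [0.766 0.03  0.002] [0.792 0.044 0.034]
T blue [276 144   9   6  20] [279.8 146.8] [0.786 0.014 0.014] [ 0.78  -0.002  0.007] [0.793 0.027 0.03 ]
T blue [281 149   5   7  14] [283.1 152.1] [0.769 0.002 0.01 ] [ 0.757 -0.005  0.005] [0.78  0.009 0.018]
T blue [350 211  53  28 828] [375.1 225.1] [ 0.502 -0.312  0.06 ] [ 0.459 -0.401  0.   ] [ 0.551 -0.225  0.097]
```

View pics/topz.png

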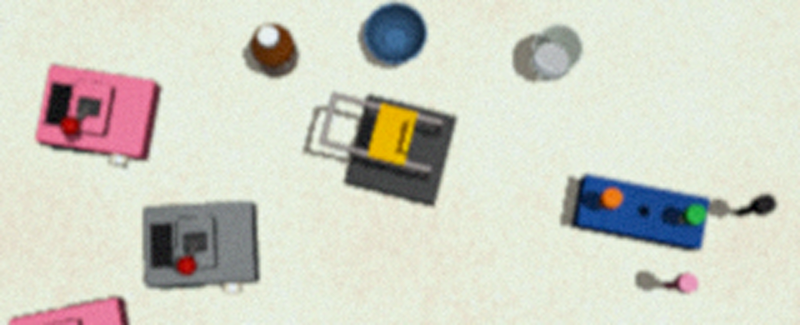

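View pics/scz.png

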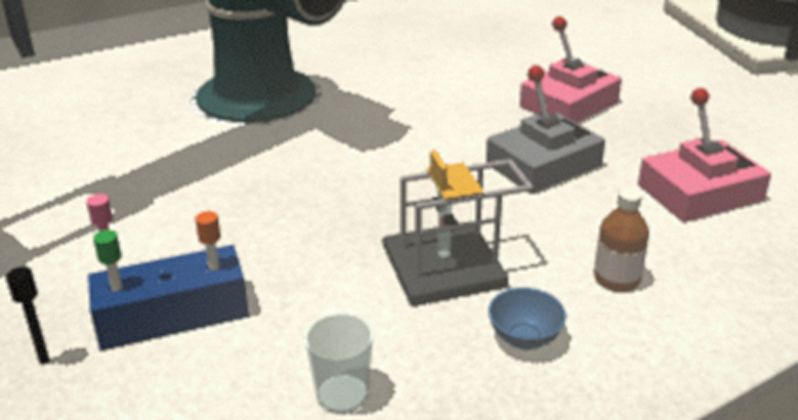

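```bash
python3 - <<'E'
from h import *
s=dict(np.load('scene1.npz')); t=dict(np.load('top1.npz'))
for nm,c in(('S',s),('T',t)):
    P=pts(c); ok=c['depth']>0
    for lab,b,z in (('base',(.48,.72,-.09,.12),(.014,.026)),('rail',(.48,.76,-.09,.16),(.120,.130)),('plate',(.48,.72,-.09,.12),(.131,.137)),('tab',(.48,.72,-.09,.12),(.145,.172)),('rack',(.43,.57,-.45,-.2),(.055,.065)),('box',(.33,.56,.15,.4),(.045,.055)),('ball',(.33,.56,.15,.4),(.125,.175)),('green',(.45,.55,-.42,-.33),(.10,.14)),('orange',(.45,.58,-.3,-.22),(.10,.14))):
        m=ok&(P[...,0]>b[0])&(P[...,0]<b[1])&(P[...,1]>b[2])&(P[...,1]<b[3])&(P[...,2]>z[0])&(P[...,2]<z[1])
        q=P[m]
        if len(q)<4: continue
        r=cv2.minAreaRect((q[:,:2]*1000).astype(np.float32))
        print(nm,lab,len(q),'mean',q.mean(0).round(4),'rect',np.round(r[0],1),np.round(r[1],1),round(r[2],1), 'z',np.percentile(q[:,2],[5,50,95]).round(3))
# rays
for nm,c in(('S',s),('T',t)):
    hsv=cv2.cvtColor(c['color'],cv2.COLOR_RGB2HSV); H,S,V=cv2.split(hsv)
    x0,x1,y0,y1=(115,150,240,275) if nm=='S' else (385,410,215,238)
    m=np.zeros(H.shape,bool); m[y0:y1,x0:x1]=((H>45)&(H<85)&(S>100))[y0:y1,x0:x1]
    v,u=np.nonzero(m); print(nm,'green',len(u),u.min(),u.max(),v.min(),v.max(),u.mean(),v.mean(), ray(c,u.mean(),v.mean(),.115 if nm=='S' else .13))
    x0,x1,y0,y1=(325,345,165,182) if nm=='S' else (185,205,235,255)
    m=np.zeros(H.shape,bool); m[y0:y1,x0:x1]=(((H<8)|(H>172))&(S>110))[y0:y1,x0:x1]
    v,u=np.nonzero(m); print(nm,'ball',len(u),u.mean(),v.mean(),ray(c,u.mean(),v.mean(),.143))
E
```

```text
S base 1206 mean [0.6135 0.0061 0.0183] rect [601.6  11.2] [129.7 133.5] 76.6 z [0.016 0.018 0.021]
S rail 334 mean [0.6167 0.042  0.1248] rect [607.5  38.2] [151.9  75.6] 76.5 z [0.121 0.125 0.129]
S plate 163 mean [0.6113 0.0231 0.1323] rect [604.1  22.5] [49.9 73.2] 77.2 z [0.131 0.132 0.135]
S tab 80 mean [6.021e-01 1.000e-04 1.580e-01] rect [599.2   2.1] [ 9.4 49.3] 77.1 z [0.147 0.159 0.165]
S rack 1256 mean [ 0.5137 -0.3183  0.0586] rect [ 510.  -315.3] [169.7  76.1] 78.8 z [0.056 0.059 0.061]
S box 548 mean [0.474  0.2778 0.0481] rect [429.8 306.4] [185.3 197.4] 3.6 z [0.046 0.048 0.052]
S ball 62 mean [0.4372 0.2809 0.143 ] rect [435. 282.] [22.1 21.9] 31.2 z [0.127 0.145 0.153]
S green 173 mean [ 0.5057 -0.3699  0.1189] rect [ 500.9 -369.2] [25.2 25.6] 61.1 z [0.102 0.121 0.13 ]
S orange 159 mean [ 0.5271 -0.2628  0.1187] rect [ 522.6 -261.1] [24.3 27.5] 45.4 z [0.101 0.121 0.13 ]
T base 755 mean [0.5873 0.0088 0.0201] rect [594.7   1.6] [153.5 131.3] 74.4 z [0.015 0.02  0.025]
T rail 218 mean [0.6083 0.051  0.1268] rect [605.9  39.6] [149.   72.6] 75.0 z [0.122 0.127 0.13 
[... 368 characters left out ...]
.6] 3.2 z [0.046 0.05  0.054]
T ball 54 mean [0.4302 0.2845 0.1511] rect [432.  284.3] [22.7 26.7] 89.9 z [0.144 0.151 0.159]
T green 64 mean [ 0.4962 -0.3662  0.1271] rect [ 497.  -367.8] [23.5 26.1] 53.4 z [0.113 0.129 0.135]
T orange 60 mean [ 0.5175 -0.2593  0.1274] rect [ 517.7 -260.6] [24.5 22.9] 89.0 z [0.114 0.13  0.133]
S green 129 125 136 249 264 130.4108527131783 256.6744186046512 [ 0.49669733 -0.36828606  0.115     ]
S ball 28 334.7142857142857 173.92857142857142 [0.42639367 0.29030706 0.143     ]
T green 60 393 402 222 229 397.46666666666664 225.43333333333334 [ 0.49490742 -0.36667066  0.13      ]
T ball 51 194.07843137254903 245.62745098039215 [0.42975305 0.28644799 0.143     ]
```

Request:
{"name": "apply_moves", "arguments": {
  "rows": [
    [0,[0.369,0.605,0.02],57.4],
    [0,[0.369,0.605,0.02],57.4],
    [0,[0.369,0.605,0.02],57.4],
    [0,[0.369,0.605,0.02],57.4],
    [0,[0.369,0.605,0.02],57.4],
    [0,[0.369,0.605,0.02],57.4],
    [0,[0.369,0.605,0.02],57.4],
    [0,[0.369,0.605,0.02],57.4],
    [0,[0.369,0.605,0.02],57.4],
    [0,[0.369,0.605,0.02],57.4],
    [0,[0.369,0.605,0.02],57.4],
    [0,[0.369,0.605,0.02],57.4]
  ],
  "force": 20
}}

```text
time: 1.3
ee_pos: [0.5339, -0.1237, 0.2634]
eef_rot: [-3.141, 0.0, 1.336]
contact_force: [0.6, 0.1, 0.1]
width: 0.007
```

Request:
{"name": "apply_moves", "arguments": {
  "rows": [
    [0,[0.0,0.0,0.0],0],
    [0,[0.0,0.0,0.0],0]
  ]
}}

```text
time: 1.5
ee_pos: [0.5335, -0.1246, 0.2631]
eef_rot: [-3.14, 0.0, 1.339]
contact_force: [0.0, 0.5, -1.0]
width: 0.006
```

Request:
{"name": "apply_moves", "arguments": {
  "rows": [
    [0,[0.0565,0.09,0.0],0],
    [0,[0.0565,0.09,0.0],0],
    [0,[0.0565,0.09,0.0],0],
    [0,[0.0565,0.09,-0.04],0],
    [0,[0.0565,0.09,-0.08],0],
    [0,[0.0565,0.09,-0.112],0],
    [0,[0.0565,0.09,-0.112],0]
  ]
}}

```text
time: 2.2
ee_pos: [0.5847, -0.0373, 0.1457]
eef_rot: [-3.13, 0.002, 1.334]
contact_force: [-0.7, -0.6, -1.0]
width: 0.007
```

```bash
python3 - <<'E'
from h import *
s=telemetry.sense(); print(s['ee_pos'],s['contact_force'])
c=cam('scene'); save(c,'g1.png',(220,160,380,300),4)
E
```

```text
[ 0.58470834 -0.0373336   0.14571545] [-0.73854753 -0.57399157 -0.97696947]
```

View pics/g1.png

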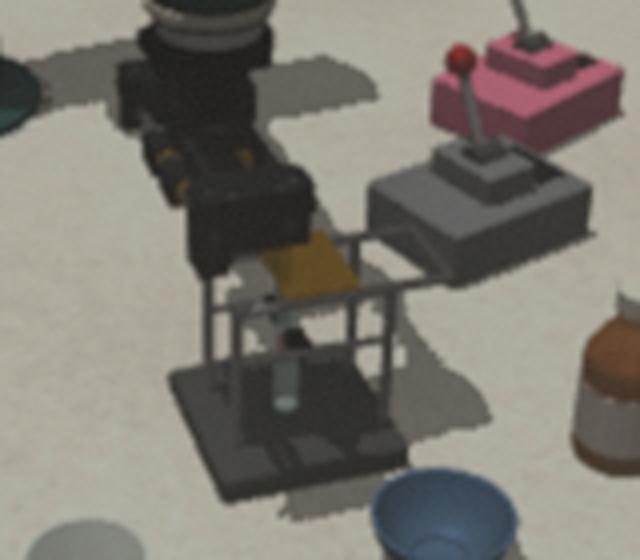

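Request:
{"name": "apply_moves", "arguments": {
  "rows": [
    [0,[0.004,0.006,0.003],0],
    [0,[0.005,0.011,0.003],0],
    [0,[0.0062,0.016,0.003],0],
    [0,[0.0074,0.021,0.003],0],
    [0,[0.0086,0.026,0.003],0],
    [0,[0.0098,0.031,0.003],0],
    [0,[0.011,0.036,0.003],0],
    [0,[0.0122,0.041,0.003],0],
    [0,[0.0134,0.046,0.003],0],
    [0,[0.0146,0.051,0.003],0],
    [0,[0.0158,0.056,0.003],0],
    [0,[0.017,0.061,0.003],0]
  ]
}}

```text
time: 3.45
ee_pos: [0.6071, 0.0256, 0.1545]
eef_rot: [-3.142, 0.0, 1.336]
contact_force: [1.7, -2.8, 1.1]
width: 0.003
```

Request:
{"name": "apply_moves", "arguments": {
  "rows": [
    [0,[0.0012,0.005,0.0],0],
    [0,[0.0023,0.0095,0.0],0],
    [0,[0.0029,0.012,0.0],0],
    [0,[0.0035,0.0145,0.0],0],
    [0,[0.0035,0.0145,0.0],0]
  ]
}}

```text
time: 3.95
ee_pos: [0.6102, 0.0404, 0.1544]
eef_rot: [-3.141, -0.0, 1.336]
contact_force: [0.1, -0.0, 0.2]
width: 0.002
```

```bash
python3 - <<'E'
from h import *
s=telemetry.sense(); print(s['ee_pos'],s['contact_force'])
c=cam('scene'); save(c,'g2.png',(220,160,380,300),4)
P=pts(c); q=P[(P[...,0]>.5)&(P[...,0]<.75)&(P[...,1]>0)&(P[...,1]<.18)&(P[...,2]>.1305)&(P[...,2]<.135)]
print(len(q),cv2.minAreaRect((q[:,:2]*1000).astype(np.float32)))
E
```

```text
[0.61016828 0.04037583 0.15440837] [ 0.06121221 -0.03590134  0.24599713]
160 ((619.6741333007812, 73.02618408203125), (50.482276916503906, 66.44066619873047), 77.06742095947266)
```

View pics/g2.png

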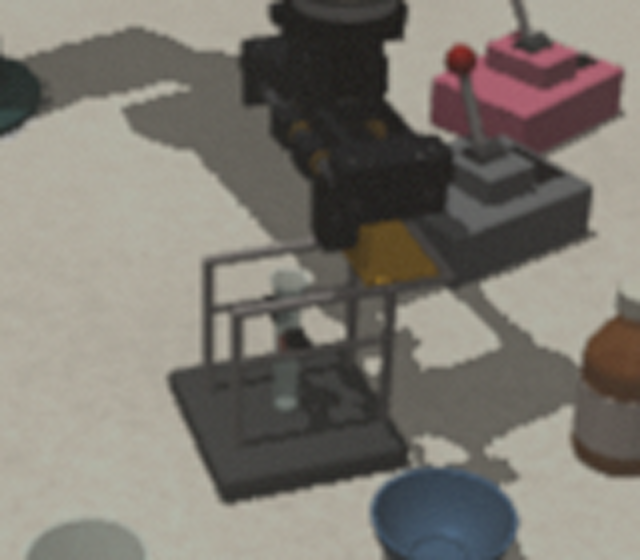

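Guard centre is now about 65 mm along; I'll nudge it 4 mm more and then back off.

Request:
{"name": "apply_moves", "arguments": {
  "rows": [
    [0,[0.0005,0.002,0.0],0],
    [0,[0.001,0.004,0.0],0],
    [0,[0.001,0.004,0.0],0]
  ]
}}

```text
time: 4.3
ee_pos: [0.6109, 0.044, 0.1543]
eef_rot: [-3.14, 0.0, 1.336]
contact_force: [-0.8, -0.9, 0.5]
width: 0.002
```

Request:
{"name": "apply_moves", "arguments": {
  "rows": [
    [0,[-0.003,-0.012,0.0],0],
    [0,[-0.005,-0.02,0.04],0],
    [0.3,[-0.005,-0.02,0.09],0],
    [0.6,[-0.114,-0.412,0.11],0],
    [0.6,[-0.114,-0.412,0.11],0],
    [0.6,[-0.114,-0.412,0.11],0],
    [0.6,[-0.114,-0.412,0.11],0],
    [0.6,[-0.114,-0.412,0.11],0],
    [0.6,[-0.114,-0.412,0.11],0],
    [0.6,[-0.114,-0.412,0.11],0],
    [0.6,[-0.114,-0.412,0.11],0],
    [0.6,[-0.114,-0.412,0.11],0]
  ]
}}

```text
time: 5.5
ee_pos: [0.4953, -0.3736, 0.2651]
eef_rot: [3.141, 0.002, 1.33]
contact_force: [0.3, -0.1, 0.6]
width: 0.597
```

Request:
{"name": "apply_moves", "arguments": {
  "rows": [
    [0.6,[0,0,0.0],0],
    [0.6,[0,0,0.0],0]
  ]
}}

```text
time: 5.7
ee_pos: [0.4974, -0.3674, 0.2644]
eef_rot: [-3.141, -0.001, 1.335]
contact_force: [-0.3, 0.4, -0.0]
width: 0.596
```

```bash
python3 - <<'E'
from h import *
s=telemetry.sense(); print(s['ee_pos'],s['contact_force'],s['joints'])
c=cam('scene'); save(c,'p1.png',(60,150,260,320),4); save(c,'g3.png',(220,160,380,300),4)
P=pts(c); q=P[(P[...,0]>.5)&(P[...,0]<.75)&(P[...,1]>0)&(P[...,1]<.18)&(P[...,2]>.1305)&(P[...,2]<.135)]
print(len(q),cv2.minAreaRect((q[:,:2]*1000).astype(np.float32)))
q=P[(P[...,0]>.5)&(P[...,0]<.75)&(P[...,1]>0)&(P[...,1]<.18)&(P[...,2]>.145)&(P[...,2]<.175)]
print(len(q),cv2.minAreaRect((q[:,:2]*1000).astype(np.float32)))
c=cam('top'); save(c,'pt1.png',(330,180,430,270),6)
E
```

```text
[ 0.49739844 -0.3674496   0.26439762] [-0.25866635  0.3845335  -0.00297419] [-6.77058344e-01  1.47884759e-01  1.70976346e+00  1.01761726e-03
  1.28460613e+00 -4.41895180e-01]
175 ((618.9735107421875, 77.25235748291016), (50.29582977294922, 72.95042419433594), 75.84169006347656)
83 ((613.5877685546875, 56.29851531982422), (8.021004676818848, 51.17178726196289), 76.0709457397461)
```

View pics/p1.png

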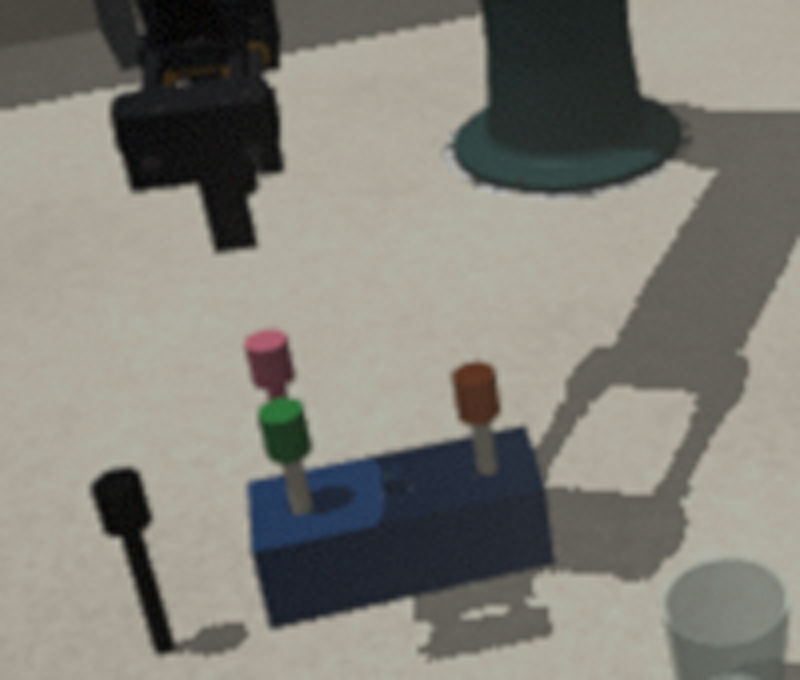

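View pics/g3.png

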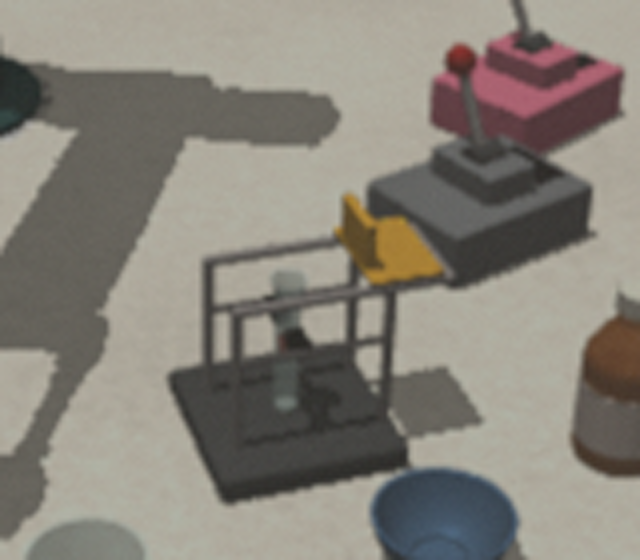

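The guard is open about 68 mm and its tab is clear. Descending on the green head at (283,430) in the crop.

Request:
{"name": "apply_moves", "arguments": {
  "rows": [
    [0.6,[0,-0.0005,-0.05],0],
    [0.6,[0,-0.0005,-0.1],0],
    [0.6,[0,-0.0005,-0.13],0],
    [0.6,[0,-0.0005,-0.157],0],
    [0.6,[0,-0.0005,-0.157],0],
    [0.45,[0,-0.0005,-0.157],0],
    [0.2,[0,-0.0005,-0.157],0],
    [0.2,[0,-0.0005,-0.157],0],
    [0.2,[0,-0.0005,-0.157],0],
    [0.2,[0,-0.0005,-0.157],0]
  ],
  "force": 20
}}

```text
time: 6.8
ee_pos: [0.4984, -0.3696, 0.1098]
eef_rot: [3.139, 0.001, 1.336]
contact_force: [-0.6, 0.4, 6.9]
width: 0.289
```

```bash
python3 - <<'E'
from h import *
s=telemetry.sense(); print(s['ee_pos'],s['contact_force'],s['wrist_torque'])
c=cam('scene'); save(c,'p2.png',(60,150,260,320),4)
for u,v in ((292,228.5),(292,230)): print(ray(c,u,v,.122))
print(proj(c,(.6,.0115,.122)))
save(c,'v2.png',(260,200,325,275),9)
c=cam('top'); save(c,'v2t.png',(240,165,310,230),9); print(proj(c,(.6,.0115,.122)))
E
```

```text
[ 0.49835684 -0.36956816  0.10976566] [-0.57871425  0.41201331  6.87561158] [0.05249898 0.19840113 0.03622654]
[0.59880379 0.01558985 0.122     ]
[0.60478884 0.01166939 0.122     ]
(np.float64(290.92436485636875), np.float64(229.1566603967303))
(np.float64(280.28492520259255), np.float64(193.81139337054205))
```

View pics/p2.png

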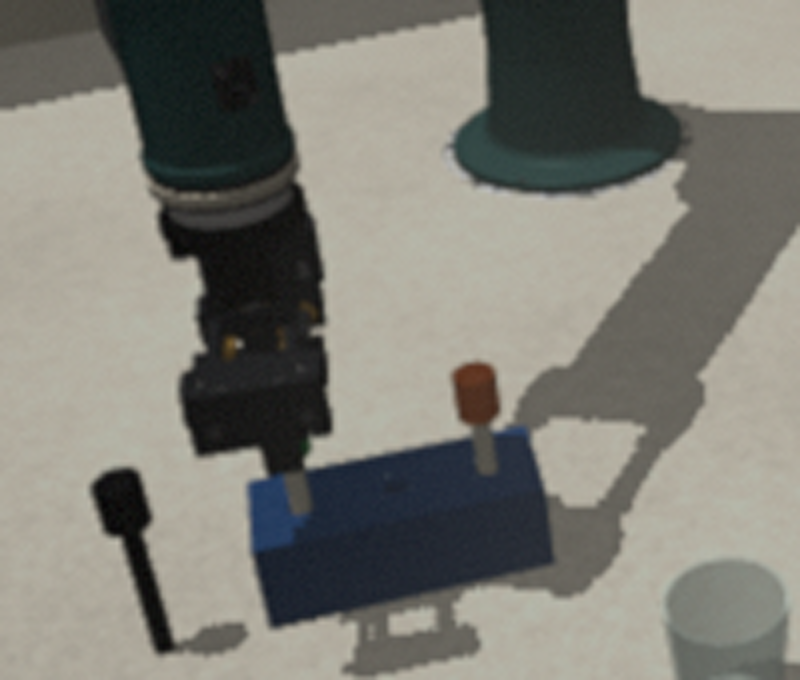

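View pics/v2.png

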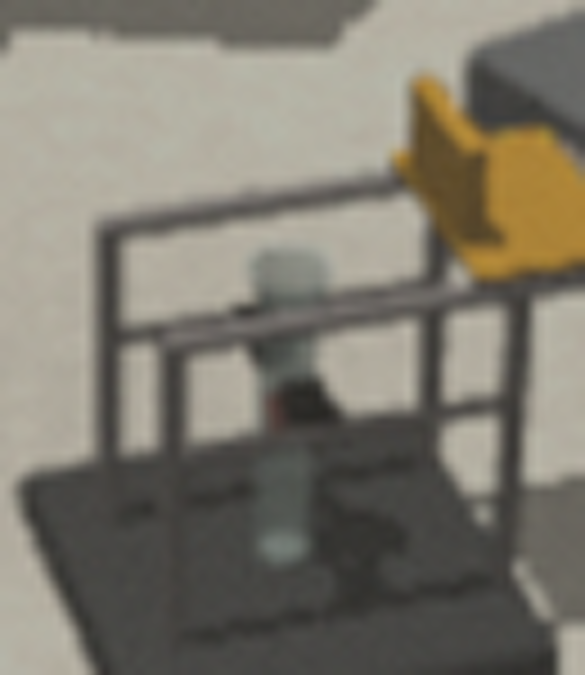

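View pics/v2t.png

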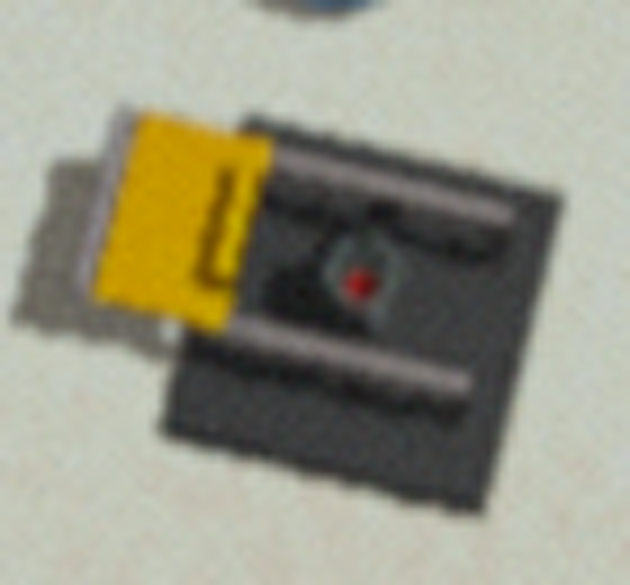

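Request:
{"name": "apply_moves", "arguments": {
  "rows": [
    [0.2,[0,0,0.03],0],
    [0.2,[0,0,0.06],0],
    [0.2,[0,0,0.1],0],
    [0.2,[0,0,0.14],0],
    [0.2,[0,0,0.165],0],
    [0.2,[0.01,0.038,0.165],0],
    [0.2,[0.02,0.076,0.165],0],
    [0.2,[0.03,0.114,0.165],0],
    [0.2,[0.04,0.152,0.165],0],
    [0.2,[0.05,0.19,0.165],0]
  ]
}}

```text
time: 7.9
ee_pos: [0.5474, -0.1773, 0.2728]
eef_rot: [3.141, -0.0, 1.335]
contact_force: [0.6, -0.1, -0.5]
width: 0.29
```

Request:
{"name": "apply_moves", "arguments": {
  "rows": [
    [0.2,[0.01,0.038,0],0],
    [0.2,[0.02,0.076,0],0],
    [0.2,[0.03,0.114,0],0],
    [0.2,[0.04,0.152,0],0],
    [0.2,[0.052,0.1925,0],0],
    [0.2,[0.052,0.1925,0],0],
    [0.2,[0.052,0.1925,0],0],
    [0.2,[0.052,0.1925,0],0]
  ]
}}

```text
time: 8.7
ee_pos: [0.5991, 0.0129, 0.2725]
eef_rot: [-3.141, 0.001, 1.335]
contact_force: [0.0, -0.2, -1.1]
width: 0.289
```

```bash
python3 - <<'E'
from h import *
s=telemetry.sense(); print(s['ee_pos'],s['eef_rot'],s['contact_force'],s['wrist_torque'],s['width'])
c=cam('scene'); save(c,'q1.png',(250,120,350,270),5); save(c,'q1b.png',(80,200,240,320),4)
print(ray(c,291.7,229.3,.122))
c=cam('top'); save(c,'q1t.png',(240,155,320,230),8); print(ray(c,279.7,194,.122))
E
```

```text
[0.59912277 0.01293585 0.27247046] [-3.14128131e+00  6.76985583e-04  1.33514956e+00] [ 0.00215195 -0.17866686 -1.13435832] [-0.01491838 -0.05473712 -0.02074991] 0.28853553785905306
[0.60160534 0.01283308 0.122     ]
[0.59937642 0.01341792 0.122     ]
```

View pics/q1.png

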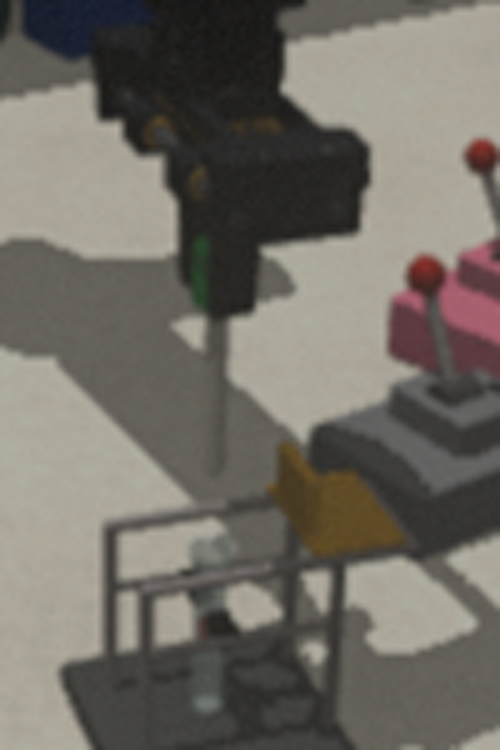

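View pics/q1t.png

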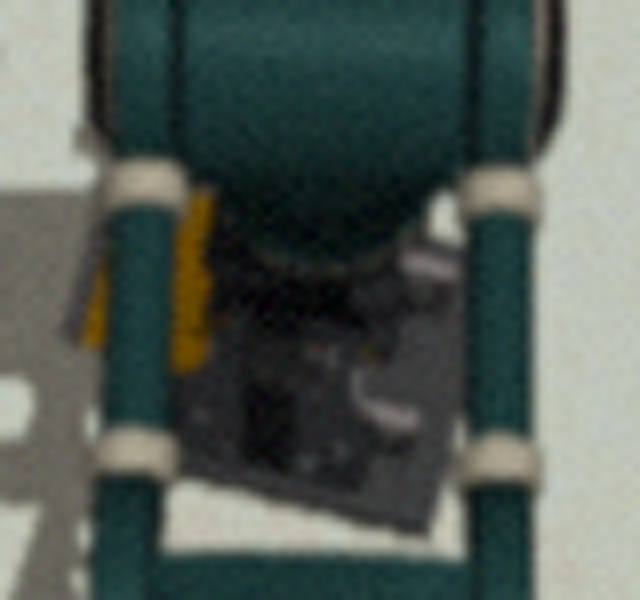

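```bash
python3 - <<'E'
from h import *
c=cam('scene'); P=pts(c)
m=(P[...,2]>.17)&(P[...,2]<.255)&(np.hypot(P[...,0]-.6,P[...,1]-.013)<.03)
for z0 in np.arange(.168,.26,.012):
    for_=m&(P[...,2]>=z0)&(P[...,2]<z0+.012)
    q=P[for_]; v,u=np.nonzero(for_)
    if len(q)>3: print(z0.round(3),len(q),u.min(),u.max(),u.mean().round(2),v.mean().round(1),q.mean(0).round(4),'pred',np.round(proj(c,(.5991,.0129,q[:,2].mean())),2))
g=c['color'].astype(int)
for v in range(188,216,3): print(v,g[v,284:304].sum(1)//3)
for z in (.168,.2,.23): print(np.round(proj(c,(.5991,.0129,z)),2))
E
```

```text
0.168 19 290 294 292.05 212.2 [0.6054 0.0101 0.1755] pred [291.63 210.84]
0.18 19 290 294 291.79 208.3 [0.6049 0.0093 0.1867] pred [291.72 206.95]
0.192 23 290 294 292.13 204.0 [0.6047 0.0101 0.1986] pred [291.83 202.78]
0.204 19 290 294 291.89 199.8 [0.6047 0.0092 0.2106] pred [291.93 198.5 ]
0.216 23 290 294 292.0 195.4 [0.604  0.0096 0.2223] pred [292.03 194.31]
0.228 20 290 294 292.0 191.1 [0.6044 0.009  0.2344] pred [292.14 189.86]
0.24 19 290 294 292.11 187.2 [0.6044 0.009  0.2449] pred [292.24 186.  ]
0.252 6 291 294 292.5 184.3 [0.6061 0.0089 0.2534] pred [292.31 182.85]
188 [ 95  95  99 129 157 164 137  95  78  78  81 123 156 166 166 164 164 163
 164 163]
191 [ 95  95  95  97  96  95  92  83  78  78  79 123 154 162 161 163 164 164
 164 164]
194 [ 95  94  95  95  96  96  93  90  86  79  82 131 160 166 163 164 164 164
 164 162]
197 [ 95  95  95  94  96  95  91  92  90  82  80  86  99 129 157 166 166 165
 166 165]
200 [ 94  95  97  96  96  96  92  91  87  80  80  88  96  96  95  95 100 128
 157 167]
203 [96 95 95 95 94 94 95 91 86 80 79 91 96 96 96 95 94 94 92 97]
206 [96 96 98 95 96 96 93 90 84 79 80 91 96 96 97 95 95 95 96 95]
209 [95 96 96 96 95 92 91 88 84 79 79 91 96 96 96 97 95 98 97 99]
212 [96 96 97 98 97 94 91 89 84 79 81 93 95 97 96 96 97 97 95 97]
215 [109  96  94  95  97  98  94  95  89  90  94  96  94  94  92  94  92  94
  96  96]
[291.57 213.43]
[291.84 202.28]
[292.1  191.49]
```

The rod axis at u≈292.1 lines up with the mouth at u≈291.7, within 1 mm. Lowering in stages.

Request:
{"name": "apply_moves", "arguments": {
  "rows": [
    [0.2,[0.001,0,-0.02],0],
    [0.2,[0.001,0,-0.035],0],
    [0.2,[0.001,0,-0.045],0],
    [0.2,[0.001,0,-0.052],0],
    [0.2,[0.001,0,-0.058],0],
    [0.2,[0.001,0,-0.062],0],
    [0.2,[0.001,0,-0.062],0]
  ]
}}

```text
time: 9.55
ee_pos: [0.5999, 0.0139, 0.21]
eef_rot: [-3.14, 0.0, 1.336]
contact_force: [-1.3, 0.9, -1.4]
width: 0.287
```

Request:
{"name": "apply_moves", "arguments": {
  "rows": [
    [0.2,[0.0,0,-0.005],0],
    [0.2,[0,0,-0.01],0],
    [0.2,[0,0,-0.015],0],
    [0.2,[0,0,-0.019],0],
    [0.2,[0,0,-0.022],0],
    [0.2,[0,0,-0.022],0]
  ]
}}

```text
time: 10.15
ee_pos: [0.5999, 0.0138, 0.1877]
eef_rot: [-3.14, 0.0, 1.336]
contact_force: [-2.4, 1.2, -1.4]
width: 0.289
```

```bash
python3 - <<'E'
from h import *
s=telemetry.sense(); print(s['ee_pos'],s['contact_force'],s['wrist_torque'])
c=cam('scene'); save(c,'r1.png',(240,150,340,270),5)
E
```

```text
[0.59993652 0.01377325 0.18766478] [-2.40104432  1.18373849 -1.42594284] [0.06996118 0.57571484 0.0207057 ]
```

View pics/r1.png

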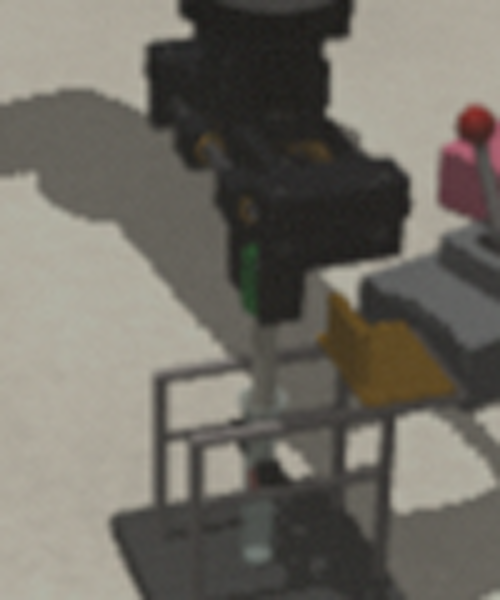

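Request:
{"name": "apply_moves", "arguments": {
  "rows": [
    [0.2,[-0.001,0.0005,0],0],
    [0.2,[-0.001,0.0005,0],0],
    [0.35,[-0.001,0.0005,0],0],
    [0.55,[-0.001,0.0005,0],0],
    [0.55,[-0.001,0.0005,0],0],
    [0.55,[-0.001,0.0005,0],0],
    [0.55,[-0.001,0.0005,0],0],
    [0.55,[-0.001,0.0005,0.03],0],
    [0.55,[-0.001,0.0005,0.06],0],
    [0.55,[-0.001,0.0005,0.06],0]
  ]
}}

```text
time: 11.2
ee_pos: [0.6025, 0.0143, 0.254]
eef_rot: [3.133, -0.002, 1.336]
contact_force: [1.0, 0.1, 0.1]
width: 0.551
```

```bash
python3 - <<'E'
from h import *
s=telemetry.sense(); print(s['ee_pos'],s['contact_force'],s['wrist_torque'])
c=cam('scene'); save(c,'r2.png',(240,130,340,270),5)
P=pts(c); g=c['color']; H,S,V=cv2.split(cv2.cvtColor(g,cv2.COLOR_RGB2HSV))
m=(H>45)&(H<85)&(S>90)&(np.hypot(P[...,0]-.6,P[...,1]-.013)<.04)
q=P[m]; v,u=np.nonzero(m); print(len(q),u.min(),u.max(),v.min(),v.max(),np.percentile(q[:,2],[2,50,98]),q.mean(0))
print(cv2.minAreaRect((q[:,:2]*1000).astype(np.float32)))
E
```

```text
[0.60246105 0.01426793 0.25399575] [1.01229692 0.05751292 0.1170359 ] [-0.06433351 -0.0546274  -0.00378882]
149 280 316 19 214 [0.18617933 0.51710986 0.60098209] [0.6201171  0.00422305 0.4245138 ]
((614.3466796875, 6.5668792724609375), (66.12163543701172, 49.540409088134766), 44.179649353027344)
```

View pics/r2.png

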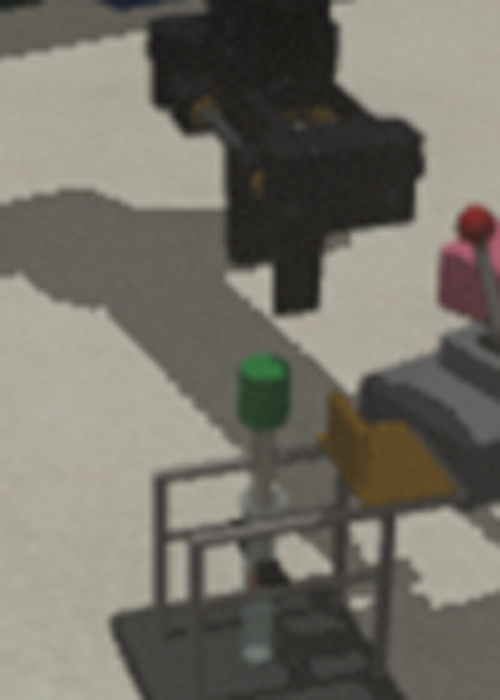

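```bash
python3 - <<'E'
from h import *
c=cam('scene'); P=pts(c); H,S,V=cv2.split(cv2.cvtColor(c['color'],cv2.COLOR_RGB2HSV))
m=(H>45)&(H<85)&(S>90)&(np.hypot(P[...,0]-.6,P[...,1]-.013)<.04)&(P[...,2]<.23)
q=P[m]; print(len(q),np.percentile(q[:,2],[2,50,90,98]))
t=q[q[:,2]>np.percentile(q[:,2],98)-.004]; print(len(t),t.mean(0)); print(cv2.minAreaRect((q[:,:2]*1000).astype(np.float32)))
print(telemetry.sense()['ee_pos'])
E
```

```text
49 [0.17549787 0.19850829 0.19984191 0.20033233]
39 [0.60126288 0.01198998 0.19875064]
((600.5982055664062, 11.781621932983398), (19.900558471679688, 23.507291793823242), 74.73770141601562)
[0.60003365 0.01428415 0.24947469]
```

Request:
{"name": "apply_moves", "arguments": {
  "rows": [
    [0.0,[0,-0.0015,0],0],
    [0.0,[0,-0.0015,0],0],
    [0.0,[0,-0.0015,0],0],
    [0.0,[0,-0.0015,0],0],
    [0,[0,-0.0015,-0.02],0],
    [0,[0,-0.0015,-0.03],0],
    [0,[0,-0.0015,-0.035],0],
    [0,[0,-0.0015,-0.038],0],
    [0,[0,-0.0015,-0.041],0],
    [0,[0,-0.0015,-0.044],0],
    [0,[0,-0.0015,-0.047],0],
    [0,[0,-0.0015,-0.05],0]
  ]
}}

```text
time: 12.5
ee_pos: [0.6002, 0.0129, 0.1997]
eef_rot: [3.14, -0.001, 1.336]
contact_force: [-0.2, 1.2, 4.7]
width: 0.003
```

Request:
{"name": "apply_moves", "arguments": {
  "rows": [
    [0,[0,0,-0.003],0],
    [0,[0,0,-0.006],0],
    [0,[0,0,-0.009],0],
    [0,[0,0,-0.012],0],
    [0,[0,0,-0.015],0],
    [0,[0,0,-0.018],0],
    [0,[0,0,-0.021],0],
    [0,[0,0,-0.024],0],
    [0,[0,0,-0.026],0],
    [0,[0,0,-0.028],0]
  ]
}}

```text
time: 13.5
ee_pos: [0.5992, 0.0131, 0.1704]
eef_rot: [-3.141, -0.0, 1.336]
contact_force: [-1.5, 2.3, 5.6]
width: 0.005
```

```bash
python3 - <<'E'
from h import *
s=telemetry.sense(); print(s['ee_pos'],s['contact_force'],s['wrist_torque'])
c=cam('scene'); save(c,'r3.png',(240,130,340,270),5)
E
```

```text
[0.59921911 0.01312805 0.17038059] [-1.5134984  2.312536   5.6482465] [0.32777689 0.19960844 0.02069706]
```

View pics/r3.png

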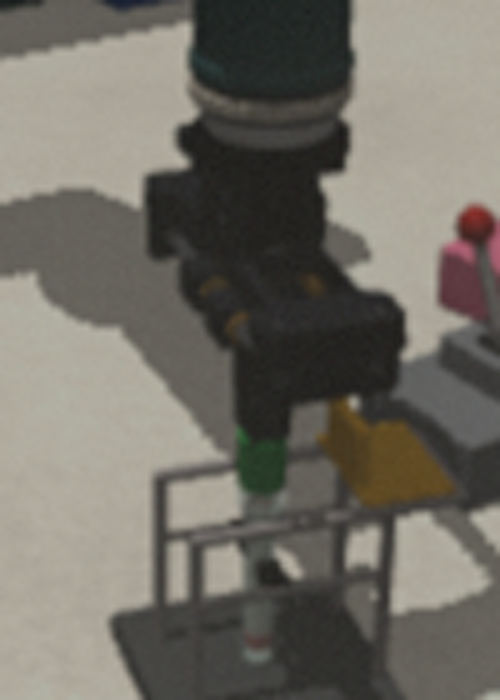

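Request:
{"name": "apply_moves", "arguments": {
  "rows": [
    [0,[0,0,-0.0015],0],
    [0,[0,0,-0.003],0],
    [0,[0,0,-0.0045],0],
    [0,[0,0,-0.006],0],
    [0,[0,0,-0.007],0],
    [0,[0,0,-0.007],0]
  ]
}}

```text
time: 14.15
ee_pos: [0.5991, 0.0132, 0.1634]
eef_rot: [-3.141, -0.001, 1.336]
contact_force: [-1.5, 1.7, 4.1]
width: 0.008
```

Not bottomed yet (still 4 N), so a bit further.

Request:
{"name": "apply_moves", "arguments": {
  "rows": [
    [0,[0,0,-0.001],0],
    [0,[0,0,-0.002],0],
    [0,[0,0,-0.002],0]
  ]
}}

```text
time: 14.45
ee_pos: [0.5994, 0.0133, 0.1633]
eef_rot: [-3.141, -0.001, 1.336]
contact_force: [-4.6, 2.2, 12.9]
width: 0.002
```

Request:
{"name": "apply_moves", "arguments": {
  "rows": [
    [0,[0,0,0.0],0],
    [0,[0,0,0.01],0],
    [0,[0,0,0.05],0],
    [0,[0,0,0.08],0],
    [0,[0,0,0.08],0]
  ]
}}

```text
time: 14.95
ee_pos: [0.6022, 0.0125, 0.2464]
eef_rot: [3.133, -0.001, 1.336]
contact_force: [0.8, 0.8, 0.8]
width: 0.001
```

```bash
python3 - <<'E'
from h import *
s=telemetry.sense(); print(s['ee_pos'],s['contact_force'],s['joints'])
c=cam('scene'); save(c,'r4.png',(240,130,360,270),5); P=pts(c); H,S,V=cv2.split(cv2.cvtColor(c['color'],cv2.COLOR_RGB2HSV))
m=(H>45)&(H<85)&(S>90)&(np.hypot(P[...,0]-.6,P[...,1]-.013)<.04)&(P[...,2]<.23)
q=P[m]; print(len(q),np.percentile(q[:,2],[2,50,90,98]));print(cv2.minAreaRect((q[:,:2]*1000).astype(np.float32)))
# control box
s0=dict(np.load('scene1.npz')); t=dict(np.load('top1.npz'))
for n,c in (('S',s0),('T',t),('Snow',c)):
    P=pts(c)
    H,S,V=cv2.split(cv2.cvtColor(c['color'],cv2.COLOR_RGB2HSV))
    m=(P[...,0]>.36)&(P[...,0]<.53)&(P[...,1]>.18)&(P[...,1]<.37)&(P[...,2]>.044)&(P[...,2]<.056)&(S<60)
    m=cv2.morphologyEx(m.astype(np.uint8),cv2.MORPH_OPEN,np.ones((3,3)))>0
    q=P[m]; print(n,len(q),cv2.minAreaRect((q[:,:2]*1000).astype(np.float32)))
E
```

```text
[0.60222401 0.01247726 0.24640285] [0.80892826 0.76864542 0.81333007] [-2.03869667e-02  1.22725698e-01  1.77151251e+00 -4.73212335e-04
  1.23901593e+00  2.15030271e-01]
51 [0.13444375 0.15323959 0.15408496 0.15511961]
((600.7139892578125, 13.520246505737305), (20.32625389099121, 26.218900680541992), 56.46662902832031)
S 510 ((468.6436462402344, 285.9895324707031), (110.18528747558594, 152.92816162109375), 2.859955310821533)
T 768 ((465.1210632324219, 287.4772644042969), (108.84991455078125, 150.15403747558594), 3.992819309234619)
Snow 515 ((466.3435974121094, 285.58575439453125), (112.29198455810547, 150.6441192626953), 2.587453603744507)
```

View pics/r4.png

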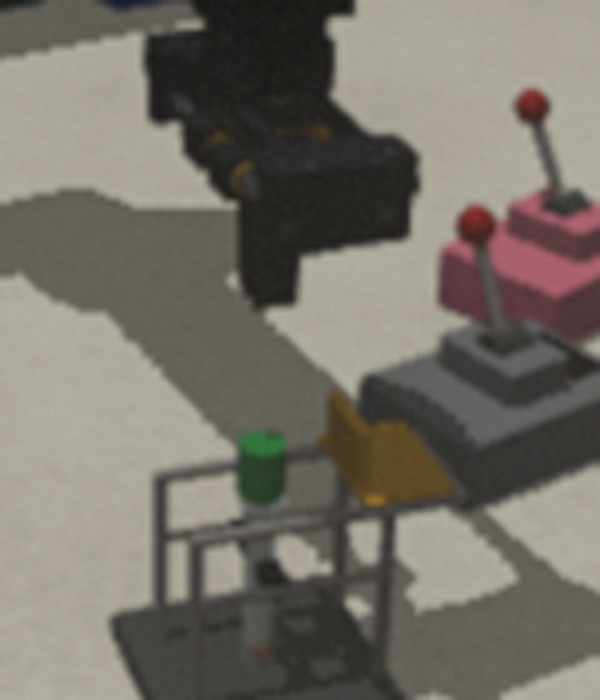

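The plunger is at the bottom: top at z=0.155, where it should be. Going to the lever next. The grey box centre is at (0.467,0.286) with yaw about 3°, and the ball at (0.430,0.285).

Request:
{"name": "apply_moves", "arguments": {
  "rows": [
    [0,[-0.214,0.272,0.01],-73.5],
    [0,[-0.214,0.272,0.01],-73.5],
    [0,[-0.214,0.272,0.01],-73.5],
    [0,[-0.214,0.272,0.01],-73.5],
    [0,[-0.214,0.272,0.01],-73.5],
    [0,[-0.214,0.272,0.01],-73.5],
    [0,[-0.214,0.272,0.01],-73.5],
    [0,[-0.214,0.272,0.01],-73.5],
    [0,[-0.214,0.272,0.01],-73.5],
    [0,[-0.214,0.272,0.01],-73.5],
    [0,[-0.214,0.272,0.01],-73.5],
    [0,[-0.214,0.272,0.01],-73.5]
  ]
}}

```text
time: 16.2
ee_pos: [0.3854, 0.2841, 0.2506]
eef_rot: [3.141, 0.001, 0.054]
contact_force: [-1.3, 0.2, -0.8]
width: 0.005
```

```bash
python3 - <<'E'
from h import *
s=telemetry.sense(); print(s['ee_pos'],s['eef_rot'],s['joints'])
c=cam('scene'); save(c,'l1.png',(270,100,400,240),5)
E
```

```text
[0.38540501 0.28413215 0.25059304] [3.14062749e+00 1.38738246e-03 5.43869073e-02] [ 5.83344269e-01 -1.15324665e-01  2.00257746e+00 -1.40017358e-04
  1.25602469e+00  2.09979648e+00]
```

View pics/l1.png

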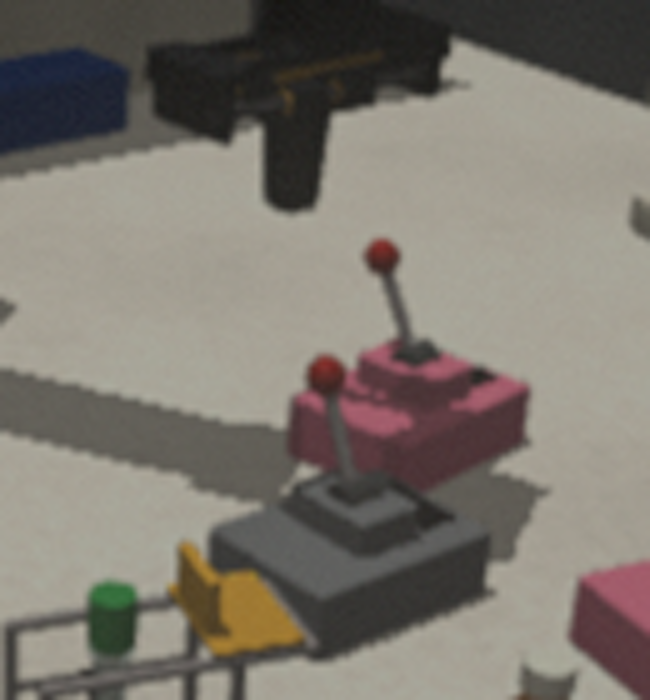

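Request:
{"name": "apply_moves", "arguments": {
  "rows": [
    [0,[0,0,-0.05],0],
    [0,[0,0,-0.09],0],
    [0,[0,0,-0.107],0],
    [0,[0,0,-0.107],0],
    [0,[0.012,0.0006,-0.107],0],
    [0,[0.02,0.001,-0.107],0],
    [0,[0.03,0.0015,-0.107],0],
    [0,[0.04,0.002,-0.106],0],
    [0,[0.05,0.0025,-0.104],0],
    [0,[0.06,0.003,-0.104],0],
    [0,[0.07,0.0035,-0.104],0],
    [0,[0.078,0.004,-0.105],0]
  ]
}}

```text
time: 17.45
ee_pos: [0.4646, 0.2889, 0.1467]
eef_rot: [-3.141, -0.001, 0.053]
contact_force: [-0.4, -0.7, 0.5]
width: 0.005
```

Request:
{"name": "apply_moves", "arguments": {
  "rows": [
    [0,[0.006,0.0,0],0],
    [0,[0.01,0.0005,0],0],
    [0,[0.014,0.0007,0],0],
    [0,[0.014,0.0007,0],0]
  ]
}}

```text
time: 17.85
ee_pos: [0.4777, 0.2894, 0.1464]
eef_rot: [3.141, 0.0, 0.053]
contact_force: [0.7, -0.3, -0.8]
width: 0.003
```

```bash
python3 - <<'E'
from h import *
s=telemetry.sense(); print(s['ee_pos'],s['contact_force'])
c=cam('scene'); save(c,'l2.png',(270,100,400,240),5)
P=pts(c); H,S,V=cv2.split(cv2.cvtColor(c['color'],cv2.COLOR_RGB2HSV))
m=((H<8)|(H>172))&(S>110)&(P[...,0]>.38)&(P[...,0]<.56)&(P[...,1]>.2)&(P[...,1]<.36)&(P[...,2]>.1)
q=P[m]; print(len(q),q.mean(0),q.min(0),q.max(0))
E
```

```text
[0.47774662 0.28942041 0.14643286] [ 0.72484141 -0.26055605 -0.81626378]
45 [0.5072648  0.28604785 0.1469013 ] [0.48751704 0.27675569 0.13827015] [0.51803981 0.30154413 0.15430343]
```

View pics/l2.png

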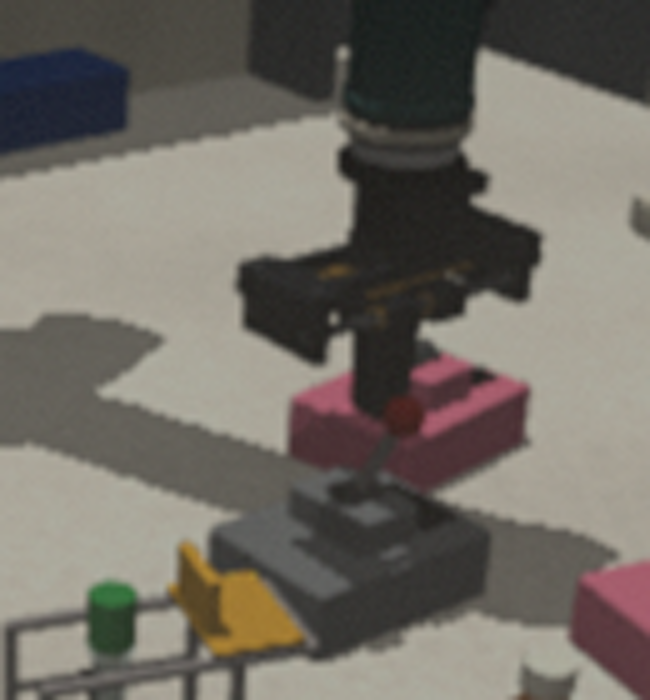

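Request:
{"name": "apply_moves", "arguments": {
  "rows": [
    [0,[0.002,0,0],0],
    [0,[0.004,0.0,0],0],
    [0,[0.006,0.0,0],0],
    [0,[0.006,0,0],0]
  ]
}}

```text
time: 18.3
ee_pos: [0.4807, 0.2895, 0.1464]
eef_rot: [3.141, 0.006, 0.052]
contact_force: [-10.0, 0.2, 4.9]
width: 0.005
```

The lever is against its stop: 10 N of reaction at x=0.481, close to the 0.483 I predicted. Backing off and up.

Request:
{"name": "apply_moves", "arguments": {
  "rows": [
    [0,[-0.02,0,0],0],
    [0,[-0.05,0,0.0],0],
    [0,[-0.06,0,0.04],0],
    [0,[-0.06,0,0.09],0],
    [0,[-0.06,0,0.12],0],
    [0,[-0.06,0,0.12],0],
    [0,[-0.06,0,0.12],0]
  ]
}}

```text
time: 19.0
ee_pos: [0.4241, 0.2898, 0.2677]
eef_rot: [-3.14, -0.003, 0.053]
contact_force: [-0.0, 0.8, -0.3]
width: 0.003
```

```bash
python3 - <<'E'
from h import *
s=telemetry.sense(); print(s['time'],s['ee_pos'],s['contact_force'],s['qvel'].round(3))
c=cam('scene'); save(c,'f1.png',(80,110,440,340),2.2)
P=pts(c); H,S,V=cv2.split(cv2.cvtColor(c['color'],cv2.COLOR_RGB2HSV))
m=((H<8)|(H>172))&(S>110)&(P[...,0]>.38)&(P[...,0]<.56)&(P[...,1]>.2)&(P[...,1]<.36)&(P[...,2]>.1)
q=P[m]; v,u=np.nonzero(m); print('ball',len(q),q.mean(0),q.max(0),ray(c,(u.min()+u.max())/2,(v.min()+v.max())/2,.142))
m=(H>45)&(H<85)&(S>90)&(np.hypot(P[...,0]-.6,P[...,1]-.013)<.04)&(P[...,2]<.23)
q=P[m]; print('green',len(q),np.percentile(q[:,2],[2,50,98]),cv2.minAreaRect((q[:,:2]*1000).astype(np.float32)))
q=P[(P[...,0]>.5)&(P[...,0]<.75)&(P[...,1]>0.02)&(P[...,1]<.18)&(P[...,2]>.1305)&(P[...,2]<.135)&(S>120)]
print('guard',cv2.minAreaRect((q[:,:2]*1000).astype(np.float32)))
E
```

```text
19.0 [0.42405673 0.28981366 0.26768278] [-0.0139903   0.76335083 -0.27493811] [-0.003  0.028  0.048  0.001  0.004  0.001]
ball 41 [0.50827528 0.28516472 0.14681551] [0.51827896 0.29716731 0.15315887] [0.50139075 0.29186662 0.142     ]
green 38 [0.15088073 0.15314158 0.15585725] ((601.7177734375, 12.521389961242676), (20.4589900970459, 24.107736587524414), 66.58000183105469)
guard ((619.7945556640625, 76.86553955078125), (49.46448516845703, 73.26239776611328), 77.03154754638672)
```

View pics/f1.png

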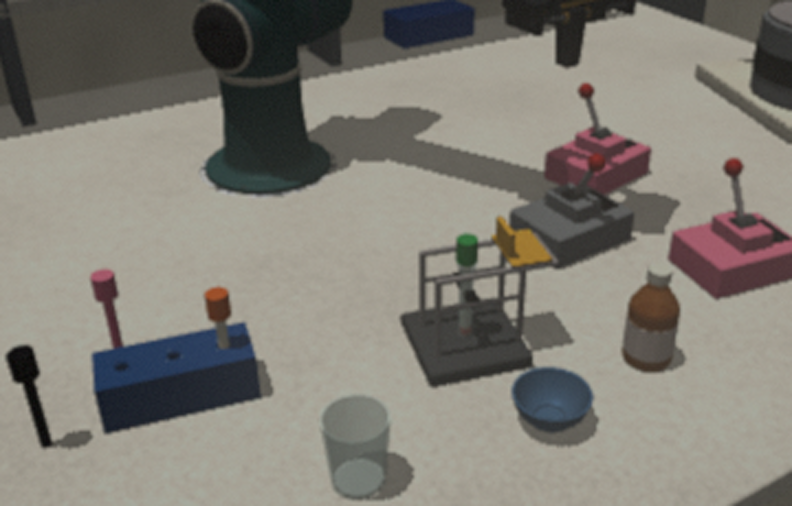

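The picture shows the plunger down in the vial at crop (467,250), the guard open at (525,240), the lever thrown over at (596,162), and the orange plunger and glassware where they started. Handing in.

```bash
python3 -c "
from workcell import env
print(env.finish_job())"
```

```text
the job is handed in; nothing more can be done
None
```

I did all four steps in order in about 19 s of robot time and handed the job in. It reports no verdict, so the results below are my own checks.

- **Guard:** I pushed it open by its tab. The last camera fit put it about 68 mm open of 70.
- **Plunger placed:** I took the green plunger from the rack, stood it about 39 mm deep in the vial and let go. It dropped onto the plug about 47 mm below the mouth, so the plug was only about 5 mm down, and it stood upright.
- **Plug driven down:** I pressed slowly with shut fingers at about 4–6 N until it stopped at about 13 N. The head top then measured z = 0.155 m, which is where it should be with the plug at the bottom.
- **Lever:** I pushed it until it met its stop, with about 10 N of reaction. The ball measured about 0.035–0.040 m past the hinge, against 0.038 m for a full throw.
- **Everything else:** In the last picture the orange plunger, glassware, dish and look-alikes looked undisturbed; I did not measure them. The gripper was clear of everything.

No check failed. The two cameras disagreed by 2–4 mm in places, so I checked the rod against the vial mouth in the scene view before lowering it. Side forces up to about 2.4 N while inserting showed it was about 1 mm off centre. I corrected that before letting go.

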